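Test-strip bottle onto the narrow bench riser

TASK

Pick up the tall, slim test-strip bottle from the bench and stand it upright in the middle of the round rubber pad on the narrow steel riser, between the two specimen jars. Set it down gently, not dropped, and leave the two jars on the riser standing where they are.

Things in the scene. Friction and masses are not known exactly. Their poses are not given: they have to be found in the camera images.
- strip_bottle: the tall slim test-strip bottle: an upright cylinder 44 mm in diameter and 115 mm tall, white with a paper colour-chart label and a black screw cap (the top 18 mm, same diameter), rigid, 60 to 130 g, standing on the bench. Origin: centre of its underside, z up its axis. Bystanders elsewhere on the bench, at least 100 mm away centre to centre: a short bottle of the same diameter and colours but only 65 mm tall, and a squat white specimen jar 64 mm across and 70 mm tall.
- pad: the round dark rubber pad, 52 mm in diameter and 3 mm thick, fixed on top of the narrow steel riser. Origin: centre of its underside, which is the riser's top, 90 mm above the bench; its top is 93 mm above the bench. z up, y along the riser, x across it. The riser is a fixed steel bench step 340 mm long (y), 56 mm deep (x) and 90 mm high; the pad is centred across its depth and within 40 mm of the middle of its length.
- jar_left: screw-top specimen jar, 60 mm across its white lid (53 mm at the foot), 62 mm tall, about 80 g, clear body; stands loose on the riser about 90 mm from the pad's centre towards the pad's +y. Origin: centre of its underside, z up. To be left where it stands.
- jar_right: screw-top specimen jar, 60 mm across its white lid (53 mm at the foot), 62 mm tall, about 80 g, clear body; stands loose on the riser about 90 mm from the pad's centre towards the pad's -y. Origin: centre of its underside, z up. To be left where it stands.

How it is judged:
By the outcome, as a careful person would: the job done as asked, in the order asked, and still so for the second after the job is handed in, with the robot touching nothing.
It also fails if it takes over 40 s, if anything falls off the work surface, if the arm or the gripper's body presses on something with over 40 N, if the wrist force passes 120 N, or if a joint passes its speed limit or range.

ROBOT

A 6-joint arm with a two-finger parallel gripper is mounted at the origin on the work surface. World frame = base frame: x ahead of the robot, y to its left, z up, the work surface at z = 0. Lengths are in m, angles in rad, forces in N, time in s.
With the tool pointing down it reaches from about 0.375 to 0.975 m from the base axis. Payload 3.8 kg.
Tool frame: the origin (TCP) lies midway between the tips of the shut fingers; the grasp point (between the pads) lies 19 mm behind it (manip.grip_point_offset is the distance from the TCP to the grasp point, in m); z points along the fingers, y is the line along which they close (so a half turn about z gives the same grasp; the last joint's range is limited). The gripper opens to 88 mm and grips with 3 to 60 N. Pads are 18 mm wide; open, the fingers measure 123 mm over their backs; the gripper's body (75 mm by 187 mm) begins 45 mm behind the grasp point.
Start: joints at [-1.252, 0.264, 1.604, -0, 1.274, -0.037], TCP at [0.235, -0.633, 0.239] pointing down, gripper open.
Joint ranges: [-2.63, 2.63], [-0.94, 2.18], [0.31, 2.57], [-1.31, 4.45], [0, 2.66], [-2.55, 2.55]. Speed limits (rad/s): [2.57, 2.57, 3.14, 3.14, 3.14, 3.14].

INTERFACE

Orientations are given as a unit quaternion [w, x, y, z].
In Python, from station import manip gives the robot as it stands.
- The arm moves only by the tool play_rows, never from a script. Its arguments are lists of equal length, an entry for each row: "delta_pos": the shift along the tool's x, y, z in m, a list of three; "turn": the turn, a rotation vector about the tool's x, y, z in degrees, a list of three; "fingers": the closure in counts, from 0 (fully open) to 255 (shut). In form: {"delta_pos": [[tx, ty, tz], ...], "turn": [[rx, ry, rz], ...], "fingers": [fingers, ...]}. A call has 1 to 8 rows; each row shifts and turns the commanded pose from where the row before left it, along the tool's axes as they then stand; what a row does not reach is not made up. A row lasts 1/10 s, in which the tool goes at most 50 mm and 8.59 degrees, less where a joint would pass 70% of its speed; a pose out of reach is approached as far as the arm can. A call is refused whole if a number of a shift passes 0.05 or a number of a turn 8.59, either way. A call with a gripper value outside its range is refused whole. The fingers move at their own pace and stop on an object; "grip_force" is the grip in N (left out, the last holds). Time passes only in rows, so rows that do not move let the fingers close. It gives the time, the measured TCP pose, the force, the opening and the grip force at its end, in the units of the state.
- manip.get_state(): the state, without advancing time (a new reading comes with each control period).
- manip.capture(name): name is "scene" or "top" or "wrist"; returns a dict with "pixels" (420x560x3 uint8, red, green, blue), "K" (3x3 intrinsics, pixels), "rvec" (rotation vector, rad) and "tvec" (3), from world to camera coordinates, as OpenCV has them. Camera axes: x right, y down, z forward; pixel columns grow to the right and rows downward; lengths in m; the calibration is good to about 2 mm. The wrist camera is an equidistant fisheye: a pixel r from the principal point sees the ray r / f radians off the axis. A picture is of the moment at which its call begins. There is no depth.
- manip.hand_in(): hands the job in; it is judged then, once.
Trained networks look in a picture, given as the dict that the camera call returned (one of the last four; its "shot" number tells which), for a name from the list of things; names that differ only in an ending like _2 or _b are one class to them, and where a whole thing is asked for, a point or a joint stands for the part that bears it (a point fixed in the world has none). Each returns a list of dicts, best first, with "confidence" (0 to 1); they miss things now and then, are a little off and sometimes report something else, mostly with a low value. They report only what shows in the picture. A call takes as long as a camera call.
- manip.regions_of(picture, label): "pixels" (420x560 bool, what is visible of it) and "bbox" ([centre column, centre row, width, height] in pixels, round what is visible of it).
- manip.pinpoint(picture, label): "at" ([column, row] in pixels: a listed point, or the origin of a listed thing).
The state is a dict: "clock": time; "joint_pos": joint angles; "qvel": joint speeds; "tau": joint torques, N m; "eef_pos": TCP position; "tool_rot": TCP orientation; "ft_force": force on the tool from outside, world axes, zero at the start; "moment": the same for the moment, N m; "gripper_width": finger opening in m; "finger_force": force on a finger pad.
Only numpy, scipy, OpenCV 4.12 (cv2) and the standard library are available. Lean on these libraries where they do the work, as an engineer would, in place of code of your own. Each camera call takes 0.05 s, during which the arm holds its last target. There are 200 camera calls.

## Working session

There is one attempt and no reset: what is moved stays moved. The work goes in short steps, Python scripts to look and compute and a tool call to move; the robot and the scene stay as the last step left them, time stands still between calls to the robot, and variables do not carry over. Pictures are saved under pics/ and viewed, at most 10 in all, crops included, and the job is handed in when it is done.

Besides the shell and the picture viewer there is one more tool, called as name(argument=value, ...), one argument or row to a line, values as JSON. play_rows: Moves the arm, as the interface text tells. Its arguments: {"type":"object","properties":{"delta_pos":{"type":"array"},"turn":{"type":"array"},"fingers":{"type":"array"},"grip_force":{"type":"number"}},"required":["delta_pos","turn","fingers"]}

```bash
mkdir -p pics
cat > h.py <<'E'
import numpy as np, cv2
from station import manip
def ray(p,uv,fish=False):
    K=p["K"];R=cv2.Rodrigues(np.array(p["rvec"],float))[0];t=np.array(p["tvec"],float)
    a=(uv[0]-K[0][2])/K[0][0];b=(uv[1]-K[1][2])/K[1][1]
    if fish:
        r=np.hypot(a,b);d=np.array([a/r*np.sin(r),b/r*np.sin(r),np.cos(r)]) if r>0 else np.array([0,0,1.])
    else: d=np.array([a,b,1.])
    return -R.T@t, R.T@d
def onz(p,uv,z,fish=False):
    c,d=ray(p,uv,fish);return c+d*(z-c[2])/d[2]
def proj(p,X):
    return cv2.projectPoints(np.array(X,float).reshape(-1,1,3),np.array(p["rvec"],float),np.array(p["tvec"],float),np.array(p["K"],float),None)[0].reshape(-1,2)
def save(p,n): cv2.imwrite("pics/"+n,cv2.cvtColor(p["pixels"],cv2.COLOR_RGB2BGR))
E
python3 - <<'E'
from h import *
np.set_printoptions(precision=4,suppress=True)
Z={'strip_bottle':0,'pad':.09,'jar_left':.09,'jar_right':.09}
for c in("scene","top"):
    p=manip.capture(c);save(p,c+"1.png");print(c,ray(p,(280,210)))
    for l in Z:
        for d in manip.pinpoint(p,l)[:3]: print(l,'pt',d["confidence"],d["at"],onz(p,d["at"],Z[l]))
        for d in manip.regions_of(p,l)[:3]: print(l,'rg',d["confidence"],np.array(d["bbox"]))
print(manip.get_state(), manip.grip_point_offset)
E
```

```text
scene (array([ 1.0322, -0.5182,  0.6396]), array([-0.5201,  0.5729, -0.6336]))
strip_bottle pt 0.78 [129.3, 304.7] [ 0.4948 -0.2981  0.    ]
strip_bottle rg 0.93 [123.1 279.3  42.7  68.6]
pad pt 0.47 [355.7, 148.2] [0.5564 0.2414 0.09  ]
pad rg 0.49 [360.9 149.   10.7  18.4]
jar_left pt 0.63 [372.4, 132.0] [0.5433 0.3224 0.09  ]
jar_left rg 0.92 [375.9 115.4  32.1  36.8]
jar_right pt 0.92 [334.2, 167.1] [0.5673 0.1535 0.09  ]
jar_right rg 0.88 [338.5 153.6  32.6  43.4]
top (array([0.4245, 0.0044, 1.1246]), array([ 0.0963, -0.016 , -0.9953]))
strip_bottle pt 0.95 [396.3, 224.6] [ 0.4951 -0.2991  0.    ]
strip_bottle rg 0.9 [405.  222.5  31.2  25.6]
pad pt 0.58 [168.1, 199.1] [0.5512 0.2391 0.09  ]
pad rg 0.79 [167.7 197.   24.3  22.2]
jar_left pt 0.61 [124.8, 202.8] [0.5435 0.3355 0.09  ]
jar_left rg 0.8 [120.5 200.1  34.1  29.6]
jar_right pt 0.78 [210.4, 192.1] [0.5664 0.1445 0.09  ]
jar_right pt 0.43 [127.3, 202.8] [0.5435 0.3299 0.09  ]
jar_right rg 0.58 [204.6 187.2  28.1  30.5]
{'clock': 0.9, 'joint_pos': array([-1.2519,  0.2639,  1.604 ,  0.    ,  1.2737, -0.0369]), 'qvel': array([-0.0006, -0.0002, -0.0003, -0.0008,  0.0003,  0.0017]), 'tau': array([  0.0001, -50.2039, -35.7267,   0.0729,   0.0183,  -0.    ]), 'eef_pos': array([ 0.2351, -0.6327,  0.2388]), 'tool_rot': array([0.    , 0.9842, 0.177 , 0.    ]), 'ft_force': array([-0.3048,  0.4077,  0.1772]), 'moment': array([-0.0099,  0.0393, -0.0626]), 'finger_force': 0.0, 'gripper_width': 0.08780909358496469} 0.0187
```

View pics/scene1.png

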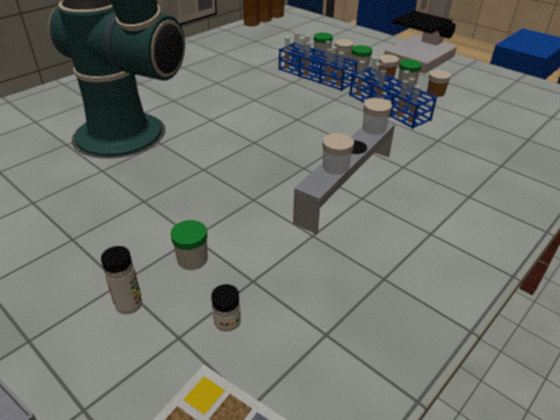

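View pics/top1.png

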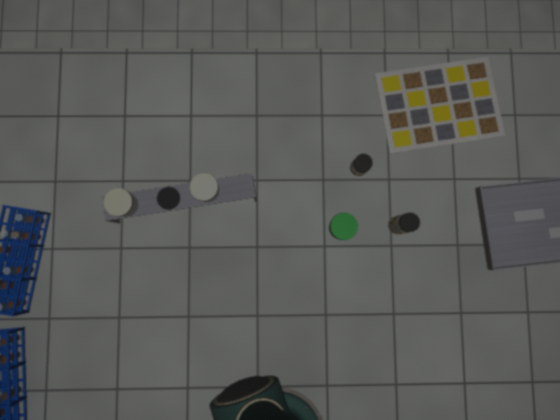

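The scene shows the tall bottle at (123,280) and the dark pad at (359,147) between the two jars. In the top view they are at (405,222) and (168,198). The detections agree with the pictures, so I'll refine them now.

```bash
cat > m.py <<'E'
from h import *
from scipy.optimize import minimize
np.set_printoptions(precision=4,suppress=True)
th=np.linspace(0,2*np.pi,40)
def cyl(x,y,parts):
    return np.array([[x+r*np.cos(t),y+r*np.sin(t),z] for z,r in parts for t in th])
P={'strip_bottle':[(0,.022),(.115,.022)],'jar_left':[(.09,.0265),(.152,.03),(.14,.03)],'jar_right':[(.09,.0265),(.152,.03),(.14,.03)],'pad':[(.093,.026)]}
def fit(p,l,x0):
    R=[d for d in manip.regions_of(p,l)]
    best=None
    for d in R:
        m=d["pixels"]
        def iou(v):
            h=cv2.convexHull((proj(p,cyl(*v,P[l]))*16).astype(np.int32)); k=np.zeros(m.shape,np.uint8)
            cv2.fillConvexPoly(k,h,255,cv2.LINE_AA,4); k=k/255.
            return -np.minimum(k,m).sum()/np.maximum(k,m).sum()
        s=minimize(iou,x0,method='Nelder-Mead',options=dict(initial_simplex=np.array(x0)+np.array([[0,0],[.02,0],[0,.02]])))
        if best is None or s.fun<best[1]: best=(s.x,s.fun,d["confidence"])
    return best
E
python3 - <<'E'
from m import *
for c in("scene","top"):
    p=manip.capture(c)
    for l,x in dict(strip_bottle=[.495,-.299],pad=[.553,.24],jar_left=[.543,.33],jar_right=[.567,.15]).items(): print(c,l,fit(p,l,x))
E
```

```text
scene strip_bottle (array([ 0.492 , -0.2971]), np.float64(-0.9304936601665332), 0.78)
scene pad (array([0.559 , 0.2437]), np.float64(-0.5354675948410771), 0.64)
scene jar_left (array([0.5367, 0.3397]), np.float64(-0.8623419985690436), 0.92)
scene jar_right (array([0.5682, 0.1586]), np.float64(-0.9294896741595079), 0.7)
top strip_bottle (array([ 0.4939, -0.2977]), np.float64(-0.8843925028133852), 0.84)
top pad (array([0.5542, 0.2402]), np.float64(-0.8978094863709739), 0.9)
top jar_left (array([0.5393, 0.3324]), np.float64(-0.9083058120464604), 0.59)
top jar_right (array([0.5712, 0.1525]), np.float64(-0.8815707827320274), 0.58)
```

play_rows(
  delta_pos=[
    [0.0224,-0.014,0],
    [0.0224,-0.014,0],
    [0.0224,-0.014,0],
    [0.0224,-0.014,0],
    [0.0224,-0.014,0],
    [0.0224,-0.014,0],
    [0.0224,-0.014,0],
    [0.0224,-0.014,0],
  ],
  turn=[
    [0,0,0],
    [0,0,0],
    [0,0,0],
    [0,0,0],
    [0,0,0],
    [0,0,0],
    [0,0,0],
    [0,0,0],
  ],
  fingers=[0,0,0,0,0,0,0,0],
  grip_force=20,
)

```text
clock: 2.2
eef_pos: [0.3647, -0.4644, 0.2389]
tool_rot: [0.0, 0.984, 0.177, 0.0]
ft_force: [-0.2, -0.1, 0.2]
gripper_width: 0.0882
finger_force: 0.0
```

play_rows(
  delta_pos=[
    [0.0224,-0.014,0],
    [0.0224,-0.014,0],
    [0.0224,-0.014,0],
    [0.0224,-0.014,0],
    [0.0224,-0.014,0],
    [0.0224,-0.014,0],
    [0.0224,-0.014,0],
    [0.0224,-0.014,0],
  ],
  turn=[
    [0,0,0],
    [0,0,0],
    [0,0,0],
    [0,0,0],
    [0,0,0],
    [0,0,0],
    [0,0,0],
    [0,0,0],
  ],
  fingers=[0,0,0,0,0,0,0,0],
)

```text
clock: 3.0
eef_pos: [0.4937, -0.297, 0.2389]
tool_rot: [0.0, 0.984, 0.177, 0.0]
ft_force: [0.5, -0.7, 0.5]
gripper_width: 0.0879
finger_force: 0.0
```

play_rows(
  delta_pos=[
    [0,0,0],
    [0,0,0],
    [0,0,0],
    [0,0,0],
    [0,0,0],
    [0,0,0],
    [0,0,0],
    [0,0,0],
  ],
  turn=[
    [0,0,-8],
    [0,0,-8],
    [0,0,-8],
    [0,0,-8],
    [0,0,-8],
    [0,0,-8],
    [0,0,-8],
    [0,0,-8],
  ],
  fingers=[0,0,0,0,0,0,0,0],
)

```text
clock: 3.8
eef_pos: [0.493, -0.2979, 0.2388]
tool_rot: [0.0, 0.739, 0.674, 0.0]
ft_force: [-0.1, -0.6, 0.2]
gripper_width: 0.0884
finger_force: 0.0
```

play_rows(
  delta_pos=[
    [0,0,0],
    [0,0,0],
    [0,0,0],
  ],
  turn=[
    [0,0,-8],
    [0,0,-7.6],
    [0,0,0],
  ],
  fingers=[0,0,0],
)

```text
clock: 4.1
eef_pos: [0.493, -0.2979, 0.2388]
tool_rot: [0.0, 0.643, 0.766, 0.0]
ft_force: [-0.7, 0.9, -0.1]
gripper_width: 0.0884
finger_force: 0.0
```

```bash
cat > st.py <<'E'
from h import *
from scipy.spatial.transform import Rotation as Ro
np.set_printoptions(precision=4,suppress=True)
def pose():
    s=manip.get_state();q=s["tool_rot"];R=Ro.from_quat([q[1],q[2],q[3],q[0]]).as_matrix()
    return s,np.array(s["eef_pos"]),R
def togo(t):
    s,e,R=pose();print('clk',s["clock"],'eef',e,'yaw y',np.degrees(np.arctan2(R[1,1],R[0,1])),'j',s["joint_pos"],'f',s["ft_force"],s["gripper_width"],s["finger_force"]);print('toolz',R[:,2],'delta tool',R.T@(np.array(t)-e))
E
python3 - <<'E'
from st import *
togo([.493,-.2975,.066])
p=manip.capture("wrist");save(p,"w1.png")
for l,z in(("strip_bottle",0),):
    for d in manip.pinpoint(p,l)[:2]: print(d["confidence"],d["at"],onz(p,d["at"],z,True))
    for d in manip.regions_of(p,l)[:2]: print(d["confidence"],d["bbox"])
E
```

```text
clk 4.1 eef [ 0.493  -0.2979  0.2388] yaw y 10.005425348998658 j [-0.5868  0.0777  1.8201 -0.      1.2437 -0.7614] f [-0.679   0.8663 -0.1083] 0.08836133292032318 0.0
toolz [ 0.0001 -0.0001 -1.    ] delta tool [0.0004 0.     0.1728]
0.69 [280.9, 172.4] [ 0.4936 -0.2983  0.    ]
0.72 [282.1, 190.8, 48.7, 68.0]
```

View pics/w1.png

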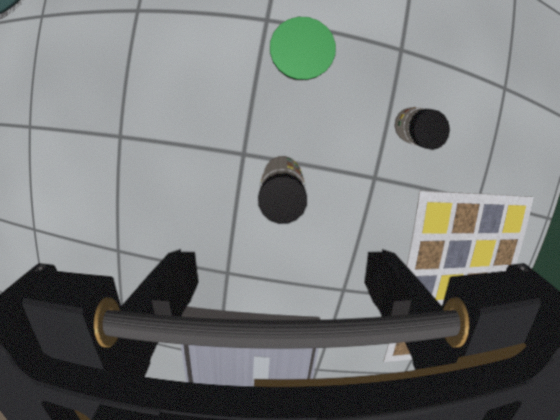

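The wrist view shows the tall bottle's cap at (282,198), centred between the fingers, with the neighbours clear of their path. Next I descend and grip.

play_rows(
  delta_pos=[
    [0,0,0.0216],
    [0,0,0.0216],
    [0,0,0.0216],
    [0,0,0.0216],
    [0,0,0.0216],
    [0,0,0.0216],
    [0,0,0.0216],
    [0,0,0.0216],
  ],
  turn=[
    [0,0,0],
    [0,0,0],
    [0,0,0],
    [0,0,0],
    [0,0,0],
    [0,0,0],
    [0,0,0],
    [0,0,0],
  ],
  fingers=[0,0,0,0,0,0,0,0],
)

```text
clock: 5.05
eef_pos: [0.4932, -0.298, 0.0652]
tool_rot: [0.0, 0.644, 0.765, 0.0]
ft_force: [0.4, 0.1, 0.6]
gripper_width: 0.0879
finger_force: 0.0
```

play_rows(
  delta_pos=[
    [0,0,0],
    [0,0,0],
    [0,0,0],
    [0,0,0],
    [0,0,0],
    [0,0,0],
    [0,0,0],
    [0,0,0],
  ],
  turn=[
    [0,0,0],
    [0,0,0],
    [0,0,0],
    [0,0,0],
    [0,0,0],
    [0,0,0],
    [0,0,0],
    [0,0,0],
  ],
  fingers=[80,150,170,170,170,170,170,170],
  grip_force=20,
)

```text
clock: 5.85
eef_pos: [0.4936, -0.2983, 0.0668]
tool_rot: [0.001, 0.643, 0.766, 0.0]
ft_force: [-0.4, 0.5, 4.1]
gripper_width: 0.0431
finger_force: 20.0
```

play_rows(
  delta_pos=[
    [0,0,-0.01],
    [0,0,-0.025],
    [0,0,-0.035],
    [0,0,-0.035],
    [0,0,-0.035],
    [0,0,-0.035],
    [0,0,-0.035],
    [0,0,-0.025],
  ],
  turn=[
    [0,0,0],
    [0,0,0],
    [0,0,0],
    [0,0,0],
    [0,0,0],
    [0,0,0],
    [0,0,0],
    [0,0,0],
  ],
  fingers=[170,170,170,170,170,170,170,170],
)

```text
clock: 6.65
eef_pos: [0.4932, -0.298, 0.3039]
tool_rot: [0.001, 0.643, 0.766, 0.0]
ft_force: [-0.1, -0.4, -1.2]
gripper_width: 0.0436
finger_force: 20.0
```

play_rows(
  delta_pos=[
    [0.01,0.003,0],
    [0.0217,0.0064,0],
    [0.0217,0.0064,0],
    [0.0217,0.0064,0],
    [0.0217,0.0064,0],
    [0.0217,0.0064,0],
    [0.0217,0.0064,0],
    [0.0217,0.0064,0],
  ],
  turn=[
    [0,0,0],
    [0,0,0],
    [0,0,0],
    [0,0,0],
    [0,0,0],
    [0,0,0],
    [0,0,0],
    [0,0,0],
  ],
  fingers=[170,170,170,170,170,170,170,170],
)

```text
clock: 7.45
eef_pos: [0.5108, -0.1282, 0.2983]
tool_rot: [-0.002, 0.643, 0.766, -0.001]
ft_force: [0.8, -0.4, -1.2]
gripper_width: 0.0438
finger_force: 20.0
```

play_rows(
  delta_pos=[
    [0.0217,0.0064,0],
    [0.0217,0.0064,0],
    [0.0217,0.0064,0],
    [0.0217,0.0064,0],
    [0.0217,0.0064,0],
    [0.0217,0.0064,0],
    [0.0217,0.0064,0],
    [0.0217,0.0064,0],
  ],
  turn=[
    [0,0,0],
    [0,0,0],
    [0,0,0],
    [0,0,0],
    [0,0,0],
    [0,0,0],
    [0,0,0],
    [0,0,0],
  ],
  fingers=[170,170,170,170,170,170,170,170],
)

```text
clock: 8.25
eef_pos: [0.5308, 0.0512, 0.2984]
tool_rot: [-0.002, 0.643, 0.766, -0.001]
ft_force: [0.4, -0.6, -1.2]
gripper_width: 0.0435
finger_force: 20.0
```

Run:
```python
from st import *
togo([.555,.241,.30])
p=manip.capture("wrist");save(p,"w2.png")
for l,z in(("pad",.093),("jar_left",.09),("jar_right",.09),("strip_bottle",.24)):
    for d in manip.pinpoint(p,l)[:2]: print(l,d["confidence"],d["at"],onz(p,d["at"],z,True))
    for d in manip.regions_of(p,l)[:2]: 
        r,c=np.nonzero(d["pixels"]);print(l,d["confidence"],d["bbox"],onz(p,(c.mean(),r.mean()),z,True))
```

```text
clk 8.25 eef [0.5308 0.0512 0.2984] yaw y 10.000274196869746 j [ 0.0492 -0.0357  1.8264  0.0003  1.3548 -0.1254] f [ 0.4317 -0.5964 -1.182 ] 0.043516560600839714 19.98674581060186
toolz [-0.0039  0.0001 -1.    ] delta tool [ 0.1827  0.0568 -0.0017]
pad 0.94 [335.3, 18.1] [0.5566 0.2366 0.093 ]
pad 0.82 [334.1, 18.6, 45.4, 37.3] [0.5549 0.2365 0.093 ]
jar_right 0.94 [334.8, 96.5] [0.5718 0.1505 0.09  ]
jar_right 0.9 [341.9, 94.8, 67.3, 64.5] [0.5807 0.1554 0.09  ]
strip_bottle 0.97 [278.9, 224.3] [0.529  0.0536 0.24  ]
strip_bottle 0.63 [282.6, 283.6, 112.5, 178.4] [0.5378 0.0132 0.24  ]
```

View pics/w2.png

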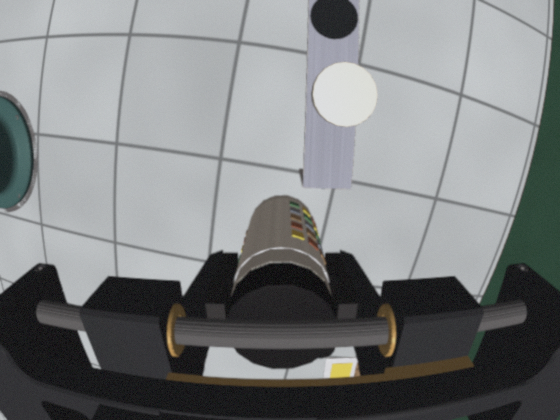

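The wrist view shows the bottle upright in the grip, the pad at (334,18) and the right jar's lid at (345,95). I'll move closer and measure the pad again.

play_rows(
  delta_pos=[
    [0.015,0.005,0],
    [0.0217,0.0066,0],
    [0.0217,0.0066,0],
    [0.0217,0.0066,0],
    [0.01,0.003,0],
    [0,0,0],
  ],
  turn=[
    [0,0,0],
    [0,0,0],
    [0,0,0],
    [0,0,0],
    [0,0,0],
    [0,0,0],
  ],
  fingers=[170,170,170,170,170,170],
)

```text
clock: 9.3
eef_pos: [0.5442, 0.1446, 0.3009]
tool_rot: [-0.0, 0.642, 0.767, 0.0]
ft_force: [0.0, -0.6, -1.0]
gripper_width: 0.0437
finger_force: 20.0
```

Run:
```python
from m import *
from st import *
togo([.555,.241,.30])
p=manip.capture("wrist");save(p,"w3.png")
for l,z in(("pad",.093),("jar_left",.152),("jar_right",.152)):
    for d in manip.pinpoint(p,l)[:2]: print(l,d["confidence"],d["at"],onz(p,d["at"],.09,True))
    for d in manip.regions_of(p,l)[:1]: 
        c=cv2.findContours(d["pixels"].astype(np.uint8),0,2)[0]; c=max(c,key=len)[:,0]
        X=np.array([onz(p,u,z,True)[:2] for u in c]);print(l,d["confidence"],d["bbox"],cv2.minEnclosingCircle(X.astype(np.float32)*1000))
p=manip.capture("top")
for l in P:
    if l!='strip_bottle': print('top',l,fit(p,l,[.555,.241] if l=='pad' else [.54,.33] if l=='jar_left' else [.57,.152]))
```

```text
clk 9.3 eef [0.5442 0.1446 0.3009] yaw y 10.092311608069052 j [0.2154 0.0191 1.7674 0.0002 1.3551 0.0392] f [ 0.025  -0.5838 -0.9868] 0.043749220370453014 19.987705538515
toolz [-0.0001  0.0002 -1.    ] delta tool [0.093  0.0275 0.0009]
pad 0.79 [305.3, 94.1] [0.5543 0.2403 0.09  ]
pad 0.76 [304.9, 96.6, 44.3, 48.8] ((554.717529296875, 238.8601531982422), 26.761173248291016)
jar_left 0.91 [310.1, 12.4] [0.5433 0.3323 0.09  ]
jar_left 0.93 [312.5, 18.9, 61.3, 37.7] ((542.6832885742188, 320.0169982910156), 29.19211196899414)
jar_right 0.85 [306.0, 178.4] [0.5726 0.1483 0.09  ]
jar_right 0.63 [309.6, 186.1, 59.3, 64.4] ((570.2381591796875, 155.26995849609375), 31.338132858276367)
top jar_left None
top jar_right (array([0.5718, 0.122 ]), np.float64(-0.2051018451442451), 0.63)
top pad (array([0.5519, 0.2404]), np.float64(-0.126302269159412), 0.61)
```

View pics/w3.png

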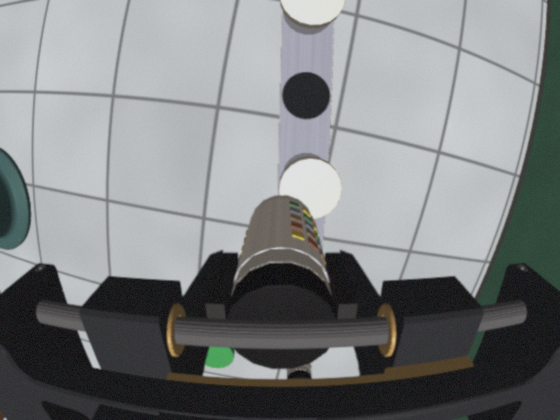

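The pad is at (305,96), which gives (0.5547, 0.2395), and both jars are standing. I'll move over the pad and lower partway.

play_rows(
  delta_pos=[
    [0.012,0.003,0],
    [0.02,0.006,0],
    [0.02,0.006,0],
    [0.02,0.006,0],
    [0.0127,0.004,0],
    [0.007,0.002,0],
    [0,0,0],
    [0,0,0],
  ],
  turn=[
    [0,0,0],
    [0,0,0],
    [0,0,0],
    [0,0,0],
    [0,0,0],
    [0,0,0],
    [0,0,0],
    [0,0,0],
  ],
  fingers=[170,170,170,170,170,170,170,170],
)

```text
clock: 10.65
eef_pos: [0.5547, 0.238, 0.3008]
tool_rot: [0.0, 0.643, 0.766, -0.0]
ft_force: [0.1, -0.2, -2.2]
gripper_width: 0.0437
finger_force: 20.0
```

play_rows(
  delta_pos=[
    [0,0,0.01],
    [0,0,0.02],
    [0,0,0.025],
    [0,0,0.025],
    [0,0,0.025],
    [0,0,0.015],
    [0,0,0.01],
    [0,0,0],
  ],
  turn=[
    [0,0,0],
    [0,0,0],
    [0,0,0],
    [0,0,0],
    [0,0,0],
    [0,0,0],
    [0,0,0],
    [0,0,0],
  ],
  fingers=[170,170,170,170,170,170,170,170],
)

```text
clock: 11.45
eef_pos: [0.554, 0.2376, 0.1693]
tool_rot: [-0.001, 0.643, 0.766, -0.001]
ft_force: [0.4, 0.1, -1.2]
gripper_width: 0.0434
finger_force: 20.0
```

Run:
```python
from m import *
from st import *
togo([.5547,.2395,.1595])
p=manip.capture("scene")
z=.1715-.0665
P['strip_bottle']=[(z,.022),(z+.115,.022)]
for l,x in dict(strip_bottle=[.555,.24],jar_left=[.543,.33],jar_right=[.567,.15]).items(): print(l,fit(p,l,x))
for l in("strip_bottle","pad"): print(l,[(d["confidence"],d["at"]) for d in manip.pinpoint(p,l)[:2]],proj(p,[.5547,.2395,.105]),proj(p,[.5547,.2395,.09]))
save({"pixels":cv2.resize(p["pixels"][60:200,270:450],None,fx=4,fy=4,interpolation=2)},"s2.png")
```

```text
clk 11.45 eef [0.554  0.2376 0.1693] yaw y 9.95993033815226 j [ 0.3638  0.1828  1.8344 -0.      1.1272  0.19  ] f [ 0.3831  0.1434 -1.1599] 0.0434166688679872 19.987412604968995
toolz [-0.0026 -0.001  -1.    ] delta tool [0.0018 0.0011 0.0098]
strip_bottle (array([0.5536, 0.2387]), np.float64(-0.8092100685021112), 0.81)
jar_left (array([0.5376, 0.3394]), np.float64(-0.46989301117544735), 0.87)
jar_right (array([0.5683, 0.157 ]), np.float64(-0.9070166987797044), 0.61)
strip_bottle [(0.7, [355.9, 145.5])] [[355.2896 142.1446]] [[354.5071 148.2421]]
pad [(0.44, [357.4, 149.1])] [[355.2896 142.1446]] [[354.5071 148.2421]]
```

View pics/s2.png

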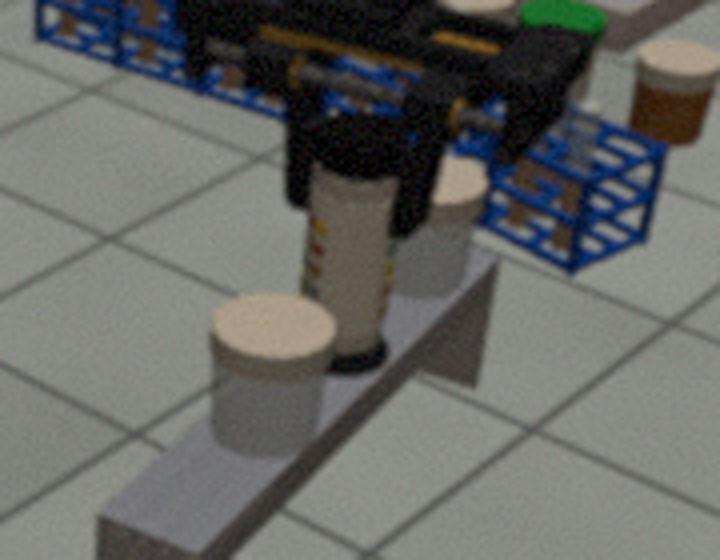

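The crop shows the bottle upright just above the pad (about (355,365)), with both jars undisturbed. I'll correct by 2 mm and lower slowly.

play_rows(
  delta_pos=[
    [0.0018,0.0013,0],
    [0,0,0.002],
    [0,0,0.002],
    [0,0,0.002],
    [0,0,0.001],
    [0,0,0],
  ],
  turn=[
    [0,0,0],
    [0,0,0],
    [0,0,0],
    [0,0,0],
    [0,0,0],
    [0,0,0],
  ],
  fingers=[170,170,170,170,170,170],
)

```text
clock: 12.35
eef_pos: [0.5555, 0.2401, 0.1635]
tool_rot: [-0.0, 0.643, 0.766, -0.0]
ft_force: [0.5, -0.7, -0.8]
gripper_width: 0.0437
finger_force: 20.0
```

play_rows(
  delta_pos=[
    [0,0,0.001],
    [0,0,0],
  ],
  turn=[
    [0,0,0],
    [0,0,0],
  ],
  fingers=[170,170],
)

```text
clock: 12.55
eef_pos: [0.5558, 0.2402, 0.1628]
tool_rot: [-0.0, 0.643, 0.766, -0.0]
ft_force: [0.0, 0.2, -2.5]
gripper_width: 0.0436
finger_force: 20.0
```

play_rows(
  delta_pos=[
    [0,0,0.001],
    [0,0,0.001],
    [0,0,0],
  ],
  turn=[
    [0,0,0],
    [0,0,0],
    [0,0,0],
  ],
  fingers=[170,170,170],
)

```text
clock: 12.85
eef_pos: [0.5557, 0.2402, 0.1607]
tool_rot: [-0.0, 0.643, 0.766, -0.0]
ft_force: [0.2, 0.3, -0.6]
gripper_width: 0.0435
finger_force: 20.0
```

play_rows(
  delta_pos=[
    [0,0,0.001],
    [0,0,0],
  ],
  turn=[
    [0,0,0],
    [0,0,0],
  ],
  fingers=[170,170],
)

```text
clock: 13.05
eef_pos: [0.5558, 0.2402, 0.1598]
tool_rot: [-0.0, 0.643, 0.766, -0.0]
ft_force: [-0.1, -0.2, -1.1]
gripper_width: 0.0437
finger_force: 20.0
```

play_rows(
  delta_pos=[
    [0,0,0.0007],
    [0,0,0],
  ],
  turn=[
    [0,0,0],
    [0,0,0],
  ],
  fingers=[170,170],
)

```text
clock: 13.25
eef_pos: [0.5559, 0.2403, 0.1598]
tool_rot: [0.0, 0.643, 0.766, 0.0]
ft_force: [-1.7, -1.0, 2.1]
gripper_width: 0.0434
finger_force: 20.0
```

play_rows(
  delta_pos=[
    [0,0,0.0007],
    [0,0,0],
  ],
  turn=[
    [0,0,0],
    [0,0,0],
  ],
  fingers=[170,170],
)

```text
clock: 13.45
eef_pos: [0.556, 0.2403, 0.1597]
tool_rot: [0.0, 0.643, 0.766, 0.0]
ft_force: [-2.3, -0.5, 6.0]
gripper_width: 0.0436
finger_force: 20.0
```

Contact with about 6 N. I'll release gently.

play_rows(
  delta_pos=[
    [0,0,0],
    [0,0,0],
    [0,0,0],
    [0,0,0],
    [0,0,0],
    [0,0,0],
    [0,0,0],
    [0,0,0],
  ],
  turn=[
    [0,0,0],
    [0,0,0],
    [0,0,0],
    [0,0,0],
    [0,0,0],
    [0,0,0],
    [0,0,0],
    [0,0,0],
  ],
  fingers=[150,135,128,124,118,108,95,80],
  grip_force=5,
)

```text
clock: 14.25
eef_pos: [0.5557, 0.2402, 0.1582]
tool_rot: [-0.0, 0.643, 0.766, -0.0]
ft_force: [0.3, 0.3, 0.6]
gripper_width: 0.0601
finger_force: 0.0
```

Run:
```python
from st import *
togo([.5547,.2395,.30])
p=manip.capture("scene")
save({"pixels":cv2.resize(p["pixels"][60:200,270:450],None,fx=4,fy=4,interpolation=2)},"s3.png")
```

```text
clk 14.25 eef [0.5557 0.2402 0.1582] yaw y 9.983326588732657 j [0.3668 0.196  1.8405 0.     1.1055 0.1926] f [0.2924 0.2665 0.5952] 0.06008869562258678 0.0
toolz [-0.0003 -0.0001 -1.    ] delta tool [-0.0005 -0.0012 -0.1418]
```

View pics/s3.png

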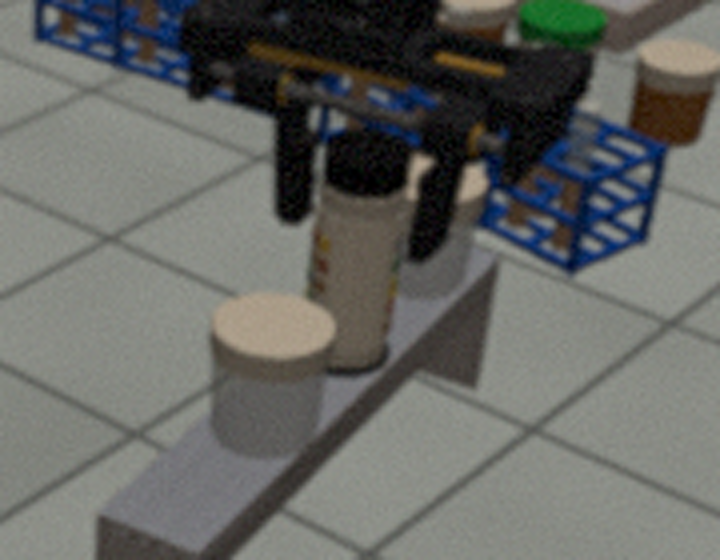

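The bottle stands on the pad at about (360,350) with the fingers clear. I'll open fully and retreat upward.

play_rows(
  delta_pos=[
    [0,0,0],
    [0,0,-0.005],
    [0,0,-0.01],
    [0,0,-0.02],
    [0,0,-0.03],
    [0,0,-0.03],
    [0,0,-0.03],
    [0,0,-0.03],
  ],
  turn=[
    [0,0,0],
    [0,0,0],
    [0,0,0],
    [0,0,0],
    [0,0,0],
    [0,0,0],
    [0,0,0],
    [0,0,0],
  ],
  fingers=[60,60,60,60,60,60,60,60],
)

```text
clock: 15.1
eef_pos: [0.5558, 0.2402, 0.316]
tool_rot: [0.0, 0.643, 0.766, 0.001]
ft_force: [0.1, -0.5, 0.6]
gripper_width: 0.0677
finger_force: 0.0
```

play_rows(
  delta_pos=[
    [-0.04,0,0],
    [-0.04,0,0],
    [-0.04,0,0],
    [-0.04,0,0],
    [0,0,0],
    [0,0,0],
  ],
  turn=[
    [0,0,0],
    [0,0,0],
    [0,0,0],
    [0,0,0],
    [0,0,0],
    [0,0,0],
  ],
  fingers=[60,60,60,60,60,60],
)

```text
clock: 15.7
eef_pos: [0.5838, 0.082, 0.3145]
tool_rot: [0.0, 0.644, 0.765, 0.001]
ft_force: [-1.0, 0.2, 0.4]
gripper_width: 0.0674
finger_force: 0.0
```

Run:
```python
from m import *
from st import *
togo([.5547,.2395,.30])
P['strip_bottle']=[(.093,.022),(.208,.022)]
for c in("scene","top"):
  p=manip.capture(c)
  if c=="scene": save({"pixels":cv2.resize(p["pixels"][60:200,270:450],None,fx=4,fy=4,interpolation=2)},"s4.png")
  for l,x in dict(strip_bottle=[.555,.24],jar_left=[.543,.33],jar_right=[.567,.15]).items(): print(c,l,fit(p,l,x))
p=manip.capture("wrist")
for l in P:print(l,[(d["confidence"],onz(p,d["at"],.09+.003*(l=='strip_bottle'),True)) for d in manip.pinpoint(p,l)[:1]])
```

```text
clk 15.7 eef [0.5838 0.082  0.3145] yaw y 9.855048161513665 j [ 0.0969  0.064   1.6962  0.0006  1.3803 -0.0752] f [-1.0024  0.2496  0.377 ] 0.06744855133371512 0.0
toolz [ 0.0011  0.0007 -1.    ] delta tool [ 0.1602 -0.0017  0.0146]
scene strip_bottle (array([0.5526, 0.2463]), np.float64(-0.8567656540307691), 0.82)
scene jar_left (array([0.5396, 0.3413]), np.float64(-0.6621504138464898), 0.87)
scene jar_right (array([0.5684, 0.1574]), np.float64(-0.8954988578231072), 0.68)
top strip_bottle (array([0.5488, 0.2227]), np.float64(-0.46471113421635546), 0.6)
top jar_left (array([0.54  , 0.3326]), np.float64(-0.9067987918445016), 0.55)
top jar_right (array([0.5693, 0.1541]), np.float64(-0.5273905708958537), 0.8)
strip_bottle [(0.8, array([0.5572, 0.2364, 0.093 ]))]
jar_left []
jar_right [(0.6, array([0.5736, 0.1518, 0.09  ]))]
pad []
```

View pics/s4.png

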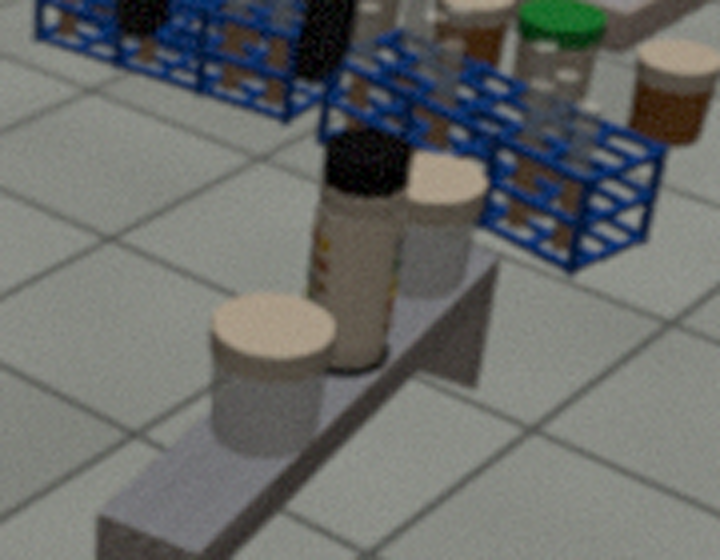

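The bottle stands upright on the pad at about (360,260), with a thin pad rim showing around its foot. Both jars are where they were and the arm is clear, so I'm handing in.

```bash
python3 -c "
from station import manip
print(manip.hand_in())"
```

```text
the job is handed in; nothing more can be done
None
```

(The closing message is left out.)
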